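# Stop the shaker, load the jar rack, shut its keeper and reset the stop

### The arm

A 6-joint arm with a two-finger parallel gripper is mounted at the origin on the work surface. World frame = base frame: x ahead of the robot, y to its left, z up, the work surface at z = 0. Lengths are in m, angles in degrees, forces in N, time in s.
With the tool pointing down it reaches from about 0.4 to 0.825 m from the base axis. Payload 7 kg.
Tool frame: the origin (TCP) lies on the centre line of the jaws, within the pads' length; the fingertips stand 19 mm ahead of it and the grasp point (between the pads) is the TCP; z points along the fingers, y is the line along which they close (so a half turn about z gives the same grasp; the last joint's range is limited). The gripper opens to 88 mm and grips with 3 to 60 N. Pads are 19 mm wide; open, the fingers measure 130 mm over their backs; the gripper's body (78 mm by 193 mm) begins 47 mm behind the grasp point.
Start: joints at [86.637, 20.546, 0.682, 0, -70.136, -16.507], TCP at [0.229, 0.635, 0.246] pointing down, gripper open.
Joint ranges: [-176.03, 176.03], [-82.01, 121.73], [-58.28, 71.71], [-173.87, 95.51], [-174.79, -0.11], [-173.66, 173.66]. Speed limits (degrees/s): [136.94, 136.94, 172.46, 180, 180, 180].

### API

Orientations are given as [roll, pitch, yaw] about the fixed x, y, z axes, in that order (R = Rz(yaw) Ry(pitch) Rx(roll)).
In Python, from plant import ctrl gives the robot as it stands.
- The arm moves only by the tool move_arm, never from a script. Its argument "motion" is a list of rows, each a list of 3 entries, a list of its own where there are three numbers: the shift along the tool's x, y, z in mm, then the turn, a rotation vector about the tool's x, y, z in degrees, then the closure, from 0 (fully open) to 1 (shut). A call has 1 to 10 rows; each row is the pose to reach, as a shift and turn from the pose commanded when the call began, along the tool's axes at that moment; what a row does not reach only later rows make up. A row lasts 1/12 s, in which the tool goes at most 41.7 mm and 7.16 degrees, less where a joint would pass 70% of its speed; a pose out of reach is approached as far as the arm can. A call with a gripper value outside its range is refused whole. The fingers move at their own pace and stop on an object; the grip force is fixed at half the most. Time passes only in rows, so rows that repeat a pose let the fingers close. It gives the time, the measured TCP pose, the force, the opening and the grip force at its end, in the units of the state.
- ctrl.get_obs(): the state, without advancing time (a new reading comes with each control period).
- ctrl.snapshot(name): name is "side" or "top" or "wrist"; returns a dict with "color" (480x640x3 uint8, blue, green, red), "camera_matrix" (3x3 intrinsics, pixels), "cam_to_world" (4x4, takes a point from camera to world coordinates). Camera axes: x right, y up, looking along -z (the intrinsics and any distortion apply to the point x, -y, -z); pixel columns grow to the right and rows downward; lengths in m; the calibration is good to about 2 mm. A picture is of the moment at which its call begins. There is no depth.
- ctrl.close_job(): hands the job in; it is judged then, once.
The state is a dict: "clock": time; "joint_pos": joint angles; "qvel": joint speeds; "tau": joint torques, N m; "tool_pos": TCP position; "orientation": TCP orientation; "force": force on the tool from outside, world axes, zero at the start; "moment": the same for the moment, N m; "opening": finger opening in m; "gripper_force": force on a finger pad.
Only numpy, scipy, OpenCV 4.12 (cv2) and the standard library are available. Lean on these libraries where they do the work, as an engineer would, in place of code of your own. Each camera call takes 0.05 s, during which the arm holds its last target. There are 200 camera calls.

### The job

The shaker runs on a timer, so before moving the rack or the keeper press the red mushroom stop button until it latches down, and leave it latched while you load. Push the blue jar rack fully home in the shaker's slot and swing the orange keeper bar shut across its front until it snaps into its catch; then turn the red button clockwise so that it springs back up, ready to run, and let go. Leave the bottle, the tip box and the single jar where they stand.

Things in the scene. Friction and masses are not known exactly. Their poses are not given: they have to be found in the camera images.
- shaker: White bench shaker, fixed; base 270 x 220 x 78 mm, on it an aluminium carriage plate, upper face 100 mm above the bench. Origin on the bench below the middle of the slot's mouth; x points from the mouth (roughly facing the robot) to the back fence, y left, z up. Slot 100 mm wide between guides 30 mm high; fence face at x = 162 mm; plate front at x = -25, base front at x = -41 mm.
- slot_mouth (a point): Middle of the slot's mouth, on the carriage plate's upper face (shaker x = 0, y = 0, z = 100 mm). Same axes as the shaker.
- jar_rack: Loose blue rack, 160 long (x) x 90 wide x 50 mm high, with eight capped jars fixed in it, up to 76 mm high; 0.45 to 0.9 kg. Origin mid-underside, x towards the shaker's back. It starts on the carriage plate in line with the slot, standing out of the mouth by 20 to 60 mm. Home, its far end touches the back fence and its front end is at shaker x = 2 mm. Sliding it takes 2 to 10 N.
- rack_front (a point): Middle of the rack's front end face (the end nearer the robot), 25 mm above its underside; a good place to push. The end face is flat, 90 x 50 mm.
- keeper (a joint): Angle a of the orange keeper bar, rad: 0 = shut across the mouth, growing as it swings outward; starts 1.2 to 1.9, limit 2.1. From its pivot it points along (-sin a, -cos a) in the shaker's x, y. It swings level and stays where left. From 0.08 to 0.03 rad a sprung roller under its end resists (about 8 N at keeper_push); past that it snaps shut on a stop. It cannot shut if the rack stands out.
- keeper_pivot (a point): The keeper's upright pivot axis at the bar's mid height, 138 mm above the bench (shaker x = -8, y = 70 mm), on a post 20 mm square. The bar runs from 10 to 146 mm from the pivot, is 8 mm thick and 16 mm high (130 to 146 mm above the bench). Shut, its inner face is at shaker x = -4 mm.
- keeper_push (a point): Centre of the bar, 90 mm from the pivot: a clear place to push it on its outer face.
- keeper_knob (a point): Top of the black knob on the bar (15 mm diameter, 14 mm tall on a 9 mm stem), 120 mm from the pivot and 170 mm above the bench.
- stop_station: Yellow push-button box, 72 x 72 mm, top 58 mm above the bench, screwed down on a grey foot 74 x 104 x 6 mm. Origin at the middle of its underside. It may stand to the left or to the right of the shaker.
- stop_top (a point): Middle of the top of the red mushroom head, 40 mm diameter, 18.5 mm tall. With the button up it is 94.5 mm above the bench; latched down, about 87 mm.
- stop_press (a joint): How far the mushroom is pressed, m: 0 = up, 0.009 = bottom. It must be pressed past 0.0075 to latch (spring 4 N at first, about 10 N to press down); let go, it stays at about 0.007.
- stop_turn (a joint): Turn of the mushroom head, rad, growing clockwise seen from above, 0 to 0.95, weak return spring. Turned past about 0.6 the latch lets go, and the head springs up when it is released; the head then turns back by itself.
- bottle: Loose brown screw-cap bottle, 68 mm diameter, 150 mm tall. Origin at the middle of its underside. Leave alone.
- tip_box: Loose pipette-tip box, 124 x 84 x 67 mm, white with a green lid. Origin at the middle of its underside. Leave alone.
- jar: Loose white jar with an orange cap, 42 mm diameter, 62 mm tall. Origin at the middle of its underside. Leave alone.

How it is judged (in metres and radians):
On the way, in this order (a step that is already met when the one before it is completed fails the run):
1. the red stop button is latched down (value of joint stop_press above 0.0055 m), for 0.3 s.
2. the rack is home against the back fence, with the stop latched (x of rack_front in the frame of shaker above -0.002 m and value of joint stop_press above 0.0055 m), for 0.3 s.
3. the keeper has snapped shut in front of the rack, with the stop latched (value of joint keeper below 0.025 rad and x of rack_front in the frame of shaker above -0.004 m and value of joint stop_press above 0.0055 m), for 0.3 s.
At the end, for the whole second after the job is handed in: The stop button is back up (pressed less than 1.5 mm), the keeper is shut in its catch (under 0.025 rad), the rack lies flat and at rest in the slot behind it, its far end within 6 mm of the back fence (value of joint stop_press below 0.0015 m and value of joint keeper below 0.025 rad and x of rack_front in the frame of shaker above -0.004 m and angle between jar_rack's own z axis and vertical below 0.05 rad and linear speed of jar_rack below 0.01 m/s and velocity of joint keeper between -0.05 and 0.05 rad/s); the robot touches nothing.
It fails at once if the rack (over 10 mm) or the keeper (over 30 mm) is moved while the stop is not latched and the keeper is not yet shut (value of joint stop_press below 0.004 m and value of joint keeper above 0.05 rad and (distance of rack_front from where it was at the start of the episode above 0.01 m or distance of keeper_knob from where it was at the start of the episode above 0.03 m)).
It fails at once if the rack is tipped by more than 0.3 rad (angle between jar_rack's own z axis and vertical above 0.3 rad).
It fails at once if the bottle, tip box or jar is moved by more than 30 mm (distance of any of bottle, tip_box, jar from where it was at the start of the episode above 0.03 m).
It also fails if it takes over 72 s, if anything falls off the work surface, if the arm or the gripper's body presses on something with over 40 N, if the wrist force passes 120 N, or if a joint passes its speed limit or range.

## Working session

There is one attempt and no reset: what is moved stays moved. The work goes in short steps, Python scripts to look and compute and a tool call to move; the robot and the scene stay as the last step left them, time stands still between calls to the robot, and variables do not carry over. Pictures are saved under pics/ and viewed, at most 10 in all, crops included, and the job is handed in when it is done.

Besides the shell and the picture viewer there is one more tool, called after ">>>" as name([rows], argument=value, ...), one row to a line, values as JSON. move_arm: Moves the arm, as the interface text tells. Its arguments: {"type":"object","properties":{"motion":{"type":"array"}},"required":["motion"]}

```bash
mkdir -p pics; python3 - <<'E'
from plant import ctrl
import cv2
for n in ("top","side"):
    s=ctrl.snapshot(n); cv2.imwrite(f"pics/{n}0.png",s["color"]); print(n,s["camera_matrix"],s["cam_to_world"],[k for k in s])
print(ctrl.get_obs())
E
```

```text
top [[528.96064511   0.         322.46129767]
 [  0.         528.96064511 237.40629888]
 [  0.           0.           1.        ]] [[ 0.01825319  0.9867468  -0.16123761  0.40360241]
 [-0.99979233  0.01655193 -0.01188827  0.01033115]
 [-0.00906192  0.16142113  0.98684401  1.26716619]
 [ 0.          0.          0.          1.        ]] ['color', 'camera_matrix', 'cam_to_world']
side [[433.37186247   0.         324.24542909]
 [  0.         433.37186247 242.60950543]
 [  0.           0.           1.        ]] [[ 0.91203427  0.2736051  -0.30550572  0.29315882]
 [-0.40965362  0.64306212 -0.64703556 -0.64023972]
 [ 0.01942693  0.71527013  0.69857801  0.82095044]
 [ 0.          0.          0.          1.        ]] ['color', 'camera_matrix', 'cam_to_world']
{'clock': 0.1, 'joint_pos': array([ 8.66350811e+01,  2.05893936e+01,  6.37889711e-01, -1.86741569e-02,
       -7.01361173e+01, -1.65049903e+01]), 'qvel': array([-0.00102675,  0.01909161,  0.16553258, -0.01536158,  0.03789938,
        0.03926983]), 'tau': array([-2.09804799e-03, -5.84165025e+01,  2.93751115e+01,  7.01558948e+00,
        1.01555165e-02, -5.16831676e-05]), 'tool_pos': array([0.22932165, 0.63440251, 0.24468152]), 'orientation': array([ 1.79911001e+02, -8.06326423e-03, -1.98762616e+01]), 'force': array([ 0.29631057, -0.21126861, -0.62365547]), 'moment': array([0.01425089, 0.00241331, 0.00410292]), 'gripper_force': 0.0, 'opening': 0.08750727680260065}
```

View pics/top0.png

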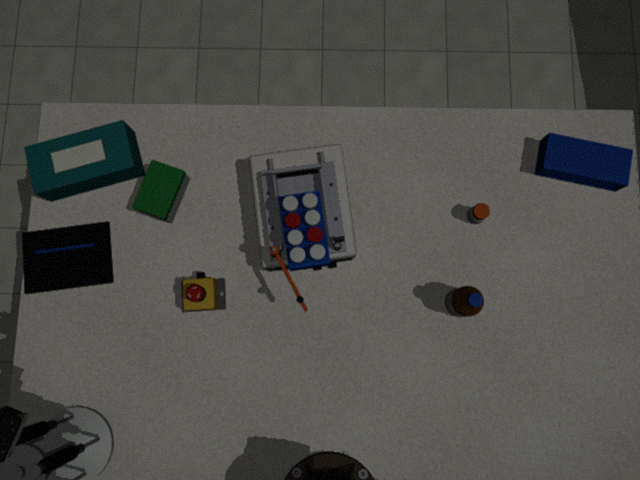

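View pics/side0.png

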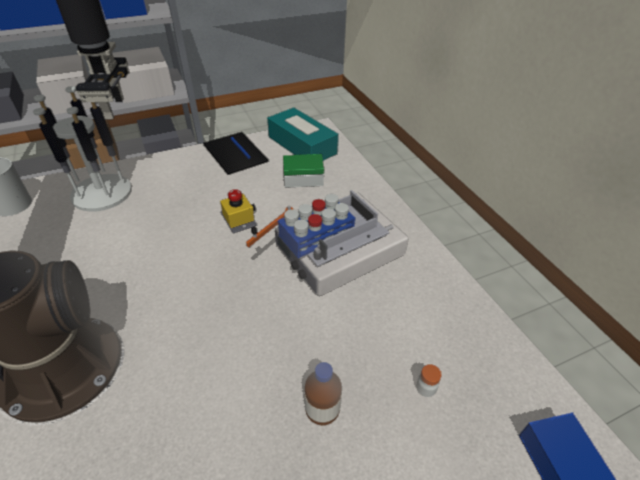

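```bash
cat > h.py <<'E'
import numpy as np, cv2
from plant import ctrl
def ray(s,uv,z):
    K=s["camera_matrix"];T=s["cam_to_world"]
    uv=np.atleast_2d(uv).astype(float)
    d=np.c_[(uv[:,0]-K[0,2])/K[0,0],-(uv[:,1]-K[1,2])/K[1,1],-np.ones(len(uv))]@T[:3,:3].T
    return T[:3,3]+d*((z-T[2,3])/d[:,2])[:,None]
def proj(s,p):
    K=s["camera_matrix"];T=s["cam_to_world"]
    c=(np.atleast_2d(p)-T[:3,3])@T[:3,:3]
    return np.c_[K[0,0]*c[:,0]/-c[:,2]+K[0,2],K[1,1]*-c[:,1]/-c[:,2]+K[1,2]]
def blobs(img,lo,hi,box,amin=15):
    x0,y0,x1,y1=box
    hsv=cv2.cvtColor(img[y0:y1,x0:x1],cv2.COLOR_BGR2HSV)
    m=cv2.inRange(hsv,lo,hi)
    n,l,st,c=cv2.connectedComponentsWithStats(m)
    return m,[(c[i]+[x0,y0],int(st[i][4])) for i in range(1,n) if st[i][4]>=amin],l
E
python3 - <<'E'
from h import *
s=ctrl.snapshot("top");img=s["color"]
cv2.imwrite("pics/crop1.png",cv2.resize(img[130:330,160:380],None,fx=3.6,fy=3,interpolation=cv2.INTER_CUBIC)[:600,:792])
B=(160,130,380,330)
hsv=cv2.cvtColor(img,cv2.COLOR_BGR2HSV)
m,b,_=blobs(img,(6,120,90),(16,255,255),B);print("orange",b)
pts=cv2.findNonZero(m).reshape(-1,2)+[160,130]
r=cv2.minAreaRect(ray(s,pts,.138)[:,:2].astype(np.float32)*1000);print("bar",r,cv2.boxPoints(r))
for nm,lo,hi in (("red",(0,150,60),(5,255,255)),("red2",(172,120,60),(180,255,255)),("yellow",(20,120,60),(32,255,255)),("white",(0,0,140),(180,40,255)),("blue",(105,120,40),(130,255,255))):
    print(nm,[(np.round(c,1).tolist(),a) for c,a in blobs(img,lo,hi,B)[1]])
print(proj(s,ctrl.get_obs()["tool_pos"]))
for p in [(275,250),(305,310),(299,299),(196,292),(308,268),(290,203),(310,200),(293,219),(313,217),(295,237),(316,234),(297,255),(317,252)]:print(p,hsv[p[1],p[0]])
E
```

```text
orange []
bar ((524.5166015625, 107.46072387695312), (0.0, 0.0), 0.0) [[524.5166   107.460724]
 [524.5166   107.460724]
 [524.5166   107.460724]
 [524.5166   107.460724]]
red [([292.4, 219.9], 118), ([314.4, 233.9], 104), ([195.0, 293.2], 79)]
red2 [([315.5, 236.2], 23)]
yellow [([200.7, 294.5], 583)]
white []
blue [([313.2, 241.3], 699), ([298.8, 194.4], 35), ([282.2, 196.2], 15), ([299.8, 209.9], 57), ([283.9, 212.3], 24), ([302.4, 226.6], 64), ([286.3, 228.9], 28)]
[[ -8.30028883 412.24170402]]
(275, 250) [ 6 20 64]
(305, 310) [  8 181  79]
(299, 299) [150 204   5]
(196, 292) [179 255  58]
(308, 268) [120  11  46]
(290, 203) [60  8 97]
(310, 200) [60  3 92]
(293, 219) [  1 222  70]
(313, 217) [30  6 91]
(295, 237) [54 13 95]
(316, 234) [  3 213  72]
(297, 255) [38 11 95]
(317, 252) [75 11 96]
```

View pics/crop1.png

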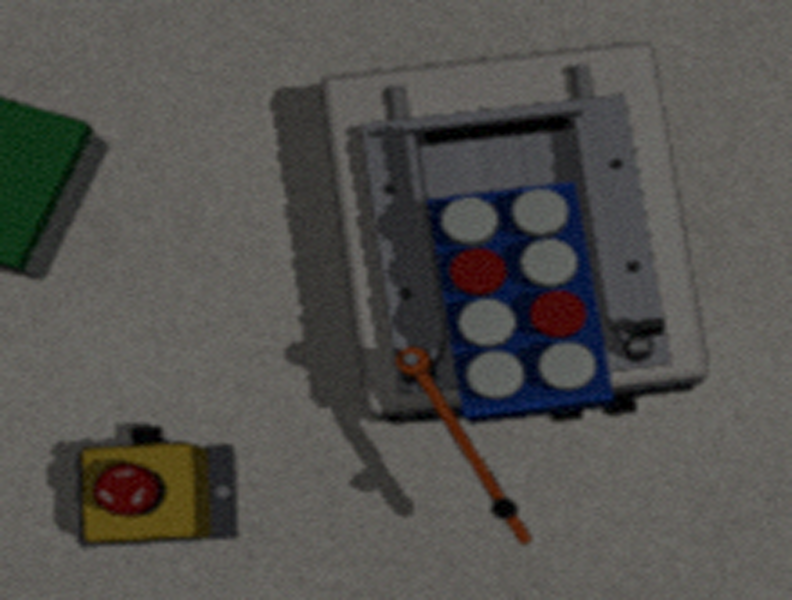

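```bash
python3 - <<'E'
from h import *
s=ctrl.snapshot("top");img=cv2.medianBlur(s["color"],3)
np.set_printoptions(precision=1,suppress=True)
up=lambda P:np.array([[p[0]/3.6+160,p[1]/3+130] for p in P])-0.35
box=lambda P,z:ray(s,up(P),z)[:,:2]*1000
rk=box([(430,196),(575,183),(611,400),(468,418)],.15);print("rack corners",rk)
B=(265,180,335,285)
m,b,_=blobs(img,(110,100,25),(130,255,255),B,1)
pts=cv2.findNonZero(m).reshape(-1,2)+[B[0],B[1]]
q=ray(s,pts,.15)[:,:2]*1000; r=cv2.minAreaRect(q.astype(np.float32));print("blue rect",r)
caps=[c for c,a in blobs(img,(0,0,78),(180,45,255),(276,190,332,262),60)[1]];print("caps",[(c,a) for c,a in blobs(img,(0,0,78),(180,45,255),(276,190,332,262),60)[1]])
cc=box([(470,220),(541,212),(478,270),(549,262),(487,322),(557,314),(496,374),(567,366)],.176);print("caps ctr",cc.mean(0))
ax=(cc[0]+cc[1]-cc[6]-cc[7]);print("axis deg from caps",np.degrees(np.arctan2(ax[1],ax[0])), np.linalg.norm(ax)/2)
wb=box([(325,78),(655,45),(707,380),(372,418)],.078);print("base corners",wb,[np.degrees(np.arctan2(*(wb[i]-wb[j])[::-1])) for i,j in((0,3),(1,2))])
print("pivot",box([(413,360)],.146),"knob",box([(504,506)],.170),"end",box([(527,542)],.138))
m,b,_=blobs(img,(4,110,30),(17,255,255),(262,235,315,320),8);print(b)
for nm,lo,hi in(("r",(0,130,35),(5,255,255)),("r2",(170,130,35),(180,255,255))):pass
hsv=cv2.cvtColor(img,cv2.COLOR_BGR2HSV);mm=((hsv[...,0]<6)|(hsv[...,0]>170))&(hsv[...,1]>120)&(hsv[...,2]>30)
mm[:, :175]=0;mm[:,225:]=0;mm[:270]=0;mm[320:]=0
P=cv2.findNonZero(mm.astype(np.uint8)).reshape(-1,2);print("btn px",P.min(0),P.max(0),P.mean(0),"xyz",ray(s,P.mean(0),.085),ray(s,(P.min(0)+P.max(0))/2,.085))
w=ctrl.snapshot("side");i2=cv2.medianBlur(w["color"],3);h2=cv2.cvtColor(i2,cv2.COLOR_BGR2HSV)
m2=((h2[...,0]<6)|(h2[...,0]>170))&(h2[...,1]>120)&(h2[...,2]>30);m2[:180]=0;m2[215:]=0;m2[:,:215]=0;m2[:,255:]=0
P=cv2.findNonZero(m2.astype(np.uint8)).reshape(-1,2);print("side btn",P.min(0),P.max(0),"xyz",ray(w,(P.min(0)+P.max(0))/2,.085))
E
```

```text
rack corners [[677.8 119.6]
 [688.9  32.4]
 [531.4   8.1]
 [517.1  92.1]]
blue rect ((602.0371704101562, 63.756202697753906), (164.9307403564453, 91.3486099243164), 9.604888916015625)
caps [(array([289.4, 200.2]), 212), (array([328.6, 208.6]), 216), (array([309.6, 199.9]), 156), (array([312.2, 216.7]), 163), (array([294.8, 236.9]), 171), (array([317.2, 251.5]), 171), (array([297.3, 254.3]), 170)]
caps ctr [603.3  63.5]
axis deg from caps 9.249377738359925 110.61329650329698
base corners [[788.9 197.9]
 [819.  -16.2]
 [555.8 -52.1]
 [523.4 157.6]] [np.float64(8.625852064819021), np.float64(7.780030396018169)]
pivot [[558.5 126.3]] knob [[454.7  68.3]] end [[431.2  55.8]]
[(array([283.6, 267.7]), 240), (array([303.3, 305.5]), 31)]
btn px [186 285] [203 300] [195.1 292.6] xyz [[0.5 0.3 0.1]] [[0.5 0.3 0.1]]
side btn [228 190] [240 201] xyz [[0.5 0.3 0.1]]
```

```bash
cat >> h.py <<'E'
def bt():
    out=[]
    for n,b in(("top",(175,270,225,320)),("side",(215,180,255,215))):
        s=ctrl.snapshot(n);h=cv2.cvtColor(cv2.medianBlur(s["color"],3),cv2.COLOR_BGR2HSV)[b[1]:b[3],b[0]:b[2]]
        m=((h[...,0]<6)|(h[...,0]>170))&(h[...,1]>120)&(h[...,2]>30)
        P=cv2.findNonZero(m.astype(np.uint8)).reshape(-1,2)+b[:2]
        out.append(ray(s,(P.min(0)+P.max(0))/2,.086)[0])
    return np.array(out)*1000
def shift(goal_mm,yaw=None,o=None):
    """tool-frame shift [mm] from current pose to world goal, turn about tool z [deg]"""
    from scipy.spatial.transform import Rotation as R
    o=o or ctrl.get_obs();Rt=R.from_euler('xyz',o["orientation"],degrees=True)
    d=Rt.inv().apply(np.array(goal_mm)-o["tool_pos"]*1000)
    w=None
    if yaw is not None: w=(Rt.inv()*R.from_euler('xyz',[180,0,yaw],degrees=True)).as_rotvec(degrees=True)
    return np.round(d,1),None if w is None else np.round(w,1)
E
python3 - <<'E'
from h import *
print(bt()); b=bt().mean(0)
print(shift([b[0],b[1],170],-20))
E
```

```text
[[467.34837918 307.57907499  86.        ]
 [464.08575101 303.33335546  86.        ]]
(array([334. , 230.6,  75.5]), array([ 0. , -0. ,  0.1]))
```

>>> move_arm([
  [[0, 0, -40], [0, 0, 0], 1],
  [[25, 17, -60], [0, 0, 0], 1],
  [[55, 38, -60], [0, 0, 0], 1],
  [[85, 59, -60], [0, 0, 0], 1],
  [[118, 81, -60], [0, 0, 0], 1],
  [[150, 104, -60], [0, 0, 0], 1],
  [[184, 127, -60], [0, 0, 0], 1],
  [[217, 150, -60], [0, 0, 0], 1],
  [[250, 173, -60], [0, 0, 0], 1],
  [[270, 187, -60], [0, 0, 0], 1],
])

```text
clock: 1.28
tool_pos: [0.4211, 0.3642, 0.3061]
orientation: [-180.0, -0.0, -19.9]
force: [0.1, 0.1, -0.2]
opening: 0.0266
gripper_force: 0.0
```

```bash
python3 - <<'E'
from h import *
s=ctrl.snapshot("wrist");cv2.imwrite("pics/w1.png",s["color"]);o=ctrl.get_obs();print(o["tool_pos"],o["orientation"],o["opening"],o["clock"])
E
```

```text
[0.42223282 0.36228789 0.3062128 ] [ 1.79994882e+02 -3.82160110e-02 -2.00097995e+01] 0.022693614461470685 1.3333
```

View pics/w1.png

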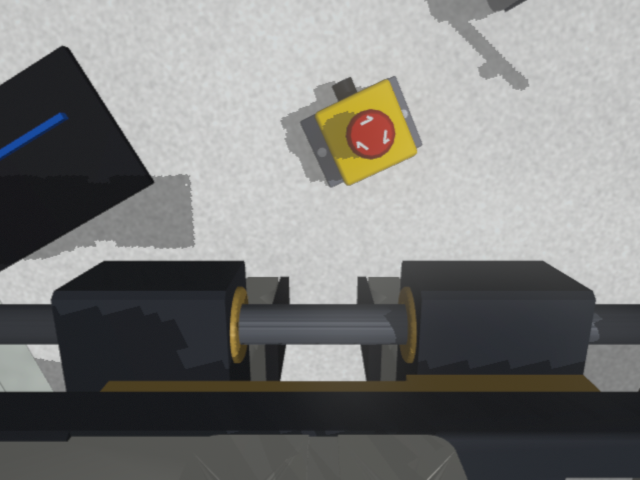

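The wrist view shows the yellow box with the red head at about (371,134), bright enough for a good fix.

```bash
python3 - <<'E'
from h import *
s=ctrl.snapshot("wrist");h=cv2.cvtColor(s["color"],cv2.COLOR_BGR2HSV)
m=(((h[...,0]<6)|(h[...,0]>172))&(h[...,1]>130)).astype(np.uint8);m[250:]=0
c=max(cv2.findContours(m,0,2)[0],key=cv2.contourArea)
(x,y),r=cv2.minEnclosingCircle(c);print(x,y,r)
for z in(.0945,.086):print(ray(s,(x,y),z)*1000)
p=ray(s,(x,y),.09)[0]*1000
print(shift([p[0],p[1],170],-20),ctrl.get_obs()["tool_pos"])
E
```

```text
369.041259765625 135.66018676757812 23.144128799438477
[[465.31777233 307.84260472  94.5       ]]
[[464.87575316 307.05628     86.        ]]
(array([ 60.4,  38.4, 136.2]), array([-0. , -0. , -0.1])) [0.42143332 0.36415968 0.30614974]
```

>>> move_arm([
  [[20, 13, 20], [0, 0, 0], 1],
  [[40, 26, 45], [0, 0, 0], 1],
  [[60, 38, 70], [0, 0, 0], 1],
  [[60, 38, 105], [0, 0, 0], 1],
  [[60, 38, 140], [0, 0, 0], 1],
  [[60, 38, 170], [0, 0, 0], 1],
  [[60, 38, 185], [0, 0, 0], 1],
  [[60, 38, 185], [0, 0, 0], 1],
  [[60, 38, 185], [0, 0, 0], 1],
])

```text
clock: 2.13
tool_pos: [0.4632, 0.3113, 0.1203]
orientation: [179.9, 0.0, -19.8]
force: [0.8, 1.3, 0.3]
opening: 0.0004
gripper_force: 0.0
```

>>> move_arm([
  [[0, 0, 5], [0, 0, 0], 1],
  [[0, 0, 10], [0, 0, 0], 1],
  [[0, 0, 13], [0, 0, 0], 1],
  [[0, 0, 15], [0, 0, 0], 1],
  [[0, 0, 17], [0, 0, 0], 1],
  [[0, 0, 17], [0, 0, 0], 1],
])

```text
clock: 2.63
tool_pos: [0.4643, 0.3125, 0.1053]
orientation: [-179.8, -0.1, -19.8]
force: [-2.7, 0.8, 9.1]
opening: 0.0005
gripper_force: 4.2
```

>>> move_arm([
  [[0, 4, 2], [0, 0, 0], 1],
  [[0, 4, 4], [0, 0, 0], 1],
  [[0, 4, 4], [0, 0, 0], 1],
])

```text
clock: 2.88
tool_pos: [0.4643, 0.3109, 0.1043]
orientation: [-179.5, -0.2, -19.7]
force: [-5.9, 3.8, 22.5]
opening: 0.0003
gripper_force: 11.5
```

>>> move_arm([
  [[0, 0, -15], [0, 0, 0], 1],
  [[0, 0, -50], [0, 0, 0], 1],
  [[0, 0, -80], [0, 0, 0], 1],
  [[0, 0, -120], [0, 0, 0], 1],
  [[-30, -20, -155], [0, 0, 0], 1],
  [[-60, -40, -185], [0, 0, 0], 1],
  [[-60, -40, -185], [0, 0, 0], 1],
  [[-60, -40, -185], [0, 0, 0], 1],
])

```text
clock: 3.55
tool_pos: [0.4188, 0.3681, 0.2885]
orientation: [-179.6, -0.1, -19.7]
force: [-0.1, -0.5, -0.7]
opening: 0.0007
gripper_force: 0.0
```

```bash
python3 - <<'E'
from h import *
s=ctrl.snapshot("wrist");cv2.imwrite("pics/w2.png",s["color"]);h=cv2.cvtColor(s["color"],cv2.COLOR_BGR2HSV)
m=(((h[...,0]<6)|(h[...,0]>172))&(h[...,1]>130)).astype(np.uint8);m[250:]=0
c=max(cv2.findContours(m,0,2)[0],key=cv2.contourArea)
(x,y),r=cv2.minEnclosingCircle(c);print(x,y,r)
T=s["cam_to_world"];K=s["camera_matrix"]
for z in(.0945,.087):
  p=ray(s,(x,y),z);print(p*1000, r*np.linalg.norm(p[0]-T[:3,3])/K[0,0]*1000)
print(ctrl.get_obs()["tool_pos"])
print(T,K)
E
```

```text
378.64971923828125 129.70620727539062 24.302562713623047
[[465.40591722 308.50773293  94.5       ]] 19.205253029472253
[[465.08237602 307.6747781   87.        ]] 19.637030573551492
[0.4186535  0.36655335 0.2862172 ]
[[-0.33779683  0.91290074  0.22914089  0.47979687]
 [-0.94118447 -0.32553457 -0.09054857  0.34555715]
 [-0.00806857 -0.24625086  0.96917254  0.42809632]
 [ 0.          0.          0.          1.        ]] [[425.1225163    0.         322.85769698]
 [  0.         425.1225163  236.32606544]
 [  0.           0.           1.        ]]
```

```bash
python3 - <<'E'
from h import *
print(shift([455,45,300],9))
E
```

```text
(array([142.9, 290.3, -14.8]), array([ -0.2,  -0.1, -28.7]))
```

>>> move_arm([
  [[15, 30, -15], [0, 0, -4], 1],
  [[30, 61, -15], [0, 0, -8], 1],
  [[46, 94, -15], [0, 0, -12], 1],
  [[62, 127, -15], [0, 0, -16], 1],
  [[79, 160, -15], [0, 0, -20], 1],
  [[95, 193, -15], [0, 0, -24], 1],
  [[112, 227, -15], [0, 0, -29], 1],
  [[128, 260, -15], [0, 0, -29], 1],
  [[143, 290, -15], [0, 0, -29], 1],
  [[143, 290, -15], [0, 0, -29], 1],
])

```text
clock: 4.43
tool_pos: [0.4541, 0.0388, 0.2985]
orientation: [179.9, 0.1, 8.9]
force: [-0.8, 0.6, -0.3]
opening: 0.0003
gripper_force: 0.0
```

```bash
python3 - <<'E'
from h import *
s=ctrl.snapshot("wrist");cv2.imwrite("pics/w3.png",s["color"])
print(ctrl.get_obs()["tool_pos"],ctrl.get_obs()["orientation"])
E
```

```text
[0.45435427 0.04055238 0.29844587] [1.79973512e+02 1.01749233e-01 8.84503029e+00]
```

View pics/w3.png

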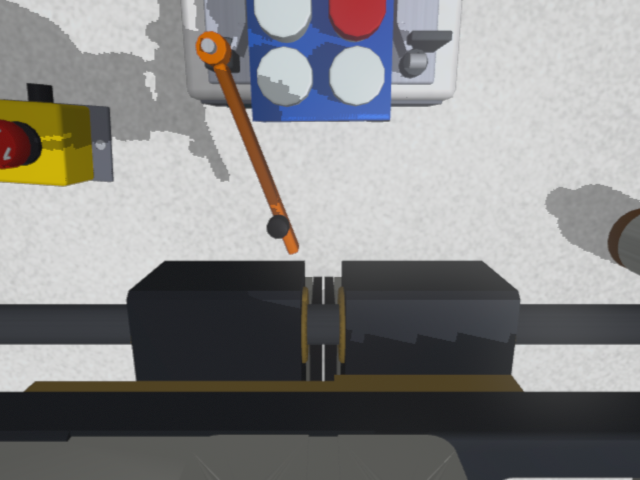

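The picture shows the pivot at (210,47), the knob at (278,227), and the rack's front upper edge from (252,120) to (391,120); nothing has moved.

```bash
python3 - <<'E'
from h import *
s=ctrl.snapshot("wrist")
np.set_printoptions(precision=1,suppress=True)
P=ray(s,(210,46),.146)[0,:2]*1000;Kn=ray(s,(278,226),.170)[0,:2]*1000
a,b=[ray(s,(u,119.5),.15)[0,:2]*1000 for u in(252,391)]
e=a-b;yaw=np.degrees(np.arctan2(-e[0],e[1]));print("pivot",P,"knob",Kn,np.linalg.norm(P-Kn),"rack edge",a,b,np.linalg.norm(e),yaw)
f,g=[ray(s,(u,v),.078)[0,:2]*1000 for u,v in((205,104),(440,104))];e=f-g;print("base yaw",np.degrees(np.arctan2(-e[0],e[1])))
y=np.radians(9);ex=np.array([np.cos(y),np.sin(y)]);ey=np.array([-ex[1],ex[0]])
O=P+8*ex-70*ey;print("O",O)
for n,q in(("rf",(a+b)/2),("knob",Kn)):print(n,(q-O)@ex,(q-O)@ey)
v=(Kn-P);print("a",np.arctan2(-v@ex,-v@ey))
G=O+(-95)*ex-8*ey;print(shift([*G,250],9),shift([*G,138],9))
E
```

```text
pivot [557.5 130.3] knob [453.5  70.8] 119.77100464334704 rack edge [516.8  98.2] [530.7   8.5] 90.76569851981569 8.822236487919866
base yaw 8.820634138859521
O [576.3  62.4]
rf -53.353825630127744 -0.7270062002202999
knob -120.00455937158556 27.572741860289526
a 1.2086988572167932
(array([28.6,  6.8, 48.5]), array([ 0. ,  0.1, -0.1])) (array([ 28.8,   6.8, 160.5]), array([ 0. ,  0.1, -0.1]))
```

>>> move_arm([
  [[15, 4, 35], [0, 0, 0], 1],
  [[29, 7, 70], [0, 0, 0], 1],
  [[29, 7, 105], [0, 0, 0], 1],
  [[29, 7, 135], [0, 0, 0], 1],
  [[29, 7, 155], [0, 0, 0], 1],
  [[29, 7, 161], [0, 0, 0], 1],
  [[29, 7, 161], [0, 0, 0], 1],
  [[29, 7, 161], [0, 0, 0], 1],
])

```text
clock: 5.2
tool_pos: [0.4852, 0.0422, 0.1391]
orientation: [180.0, -0.0, 9.2]
force: [0.2, -0.6, 0.5]
opening: 0.0005
gripper_force: 0.0
```

>>> move_arm([
  [[8, 0, 0], [0, 0, 0], 1],
  [[16, 0, 0], [0, 0, 0], 1],
  [[24, 0, 0], [0, 0, 0], 1],
  [[29, 0, 0], [0, 0, 0], 1],
  [[34, 0, 0], [0, 0, 0], 1],
  [[39, 0, 0], [0, 0, 0], 1],
  [[44, 0, 0], [0, 0, 0], 1],
  [[49, 0, 0], [0, 0, 0], 1],
  [[54, 0, 0], [0, 0, 0], 1],
  [[59, 0, 0], [0, 0, 0], 1],
])

```text
clock: 6.03
tool_pos: [0.5434, 0.051, 0.1385]
orientation: [180.0, 0.0, 9.1]
force: [-3.0, -0.5, 2.3]
opening: 0.0002
gripper_force: 1.9
```

>>> move_arm([
  [[4, 0, 0], [0, 0, 0], 1],
  [[8, 0, 0], [0, 0, 0], 1],
  [[12, 0, 0], [0, 0, 0], 1],
  [[15, 0, 0], [0, 0, 0], 1],
  [[18, 0, 0], [0, 0, 0], 1],
  [[20, 0, 0], [0, 0, 0], 1],
  [[22, 0, 0], [0, 0, 0], 1],
  [[22, 0, 0], [0, 0, 0], 1],
])

```text
clock: 6.7
tool_pos: [0.5653, 0.0546, 0.1385]
orientation: [-180.0, -0.0, 9.1]
force: [-1.5, -1.3, -0.9]
opening: 0.0005
gripper_force: 0.5
```

>>> move_arm([
  [[1, 0, 0], [0, 0, 0], 1],
  [[2, 0, 0], [0, 0, 0], 1],
  [[3, 0, 0], [0, 0, 0], 1],
  [[4, 0, 0], [0, 0, 0], 1],
  [[4, 0, 0], [0, 0, 0], 1],
])

```text
clock: 7.12
tool_pos: [0.5671, 0.0548, 0.1385]
orientation: [180.0, 0.2, 9.1]
force: [-9.1, 0.6, 4.9]
opening: 0.0005
gripper_force: 4.7
```

>>> move_arm([
  [[1, 0, 0], [0, 0, 0], 1],
  [[2, 0, 0], [0, 0, 0], 1],
  [[3, 0, 0], [0, 0, 0], 1],
  [[3, 0, 0], [0, 0, 0], 1],
  [[3, 0, 0], [0, 0, 0], 1],
])

```text
clock: 7.53
tool_pos: [0.5672, 0.0546, 0.1381]
orientation: [180.0, 0.5, 9.1]
force: [-19.6, 1.3, 12.9]
opening: 0.0001
gripper_force: 9.9
```

>>> move_arm([
  [[-10, 0, 0], [0, 0, 0], 1],
  [[-30, 0, 0], [0, 0, 0], 1],
  [[-35, 0, -30], [0, 0, 0], 1],
  [[-35, 0, -60], [0, 0, 0], 1],
  [[-35, 0, -80], [0, 0, 0], 1],
  [[-35, 0, -80], [0, 0, 0], 1],
])

```text
clock: 8.03
tool_pos: [0.5403, 0.0509, 0.224]
orientation: [-179.9, -0.6, 9.2]
force: [0.9, 0.1, 0.5]
opening: 0.0006
gripper_force: 0.0
```

```bash
cat >> h.py <<'E'
def kp(P,a,r,d,psi=9):
    y=np.radians(psi);ex=np.array([np.cos(y),np.sin(y)]);ey=np.array([-ex[1],ex[0]])
    return P+ex*(-r*np.sin(a)-d*np.cos(a))+ey*(-r*np.cos(a)+d*np.sin(a)), psi-np.degrees(a)
E
python3 - <<'E'
from h import *
o=ctrl.get_obs();print(o["tool_pos"],o["joint_pos"])
g,y=kp(np.array([558,129]),1.21,80,32);print(g,y,shift([*g,218],y),shift([*g,146],y))
s=ctrl.snapshot("wrist");cv2.imwrite("pics/w4.png",s["color"])
E
```

```text
[0.54026758 0.05094782 0.22404575] [ 26.16267583   8.66543303 -18.38517424   0.1239138  -62.36442552
  72.97513302]
[472.64904728 117.20106485] -60.327893210829615 (array([-56.2, -76.2,   5.6]), array([-0.4, -0.5, 69.5])) (array([-57. , -76.1,  77.5]), array([-0.4, -0.5, 69.5]))
```

View pics/w4.png

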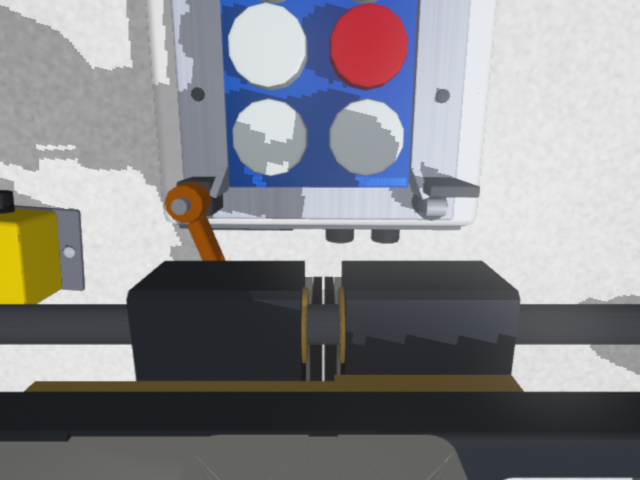

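>>> move_arm([
  [[-6, -8, 0], [0, 0, 7], 1],
  [[-12, -16, 0], [0, 0, 14], 1],
  [[-18, -24, 0], [0, 0, 21], 1],
  [[-24, -32, 0], [0, 0, 28], 1],
  [[-30, -40, 0], [0, 0, 35], 1],
  [[-36, -48, 0], [0, 0, 42], 1],
  [[-42, -56, 0], [0, 0, 49], 1],
  [[-48, -64, 0], [0, 0, 56], 1],
  [[-54, -72, 0], [0, 0, 63], 1],
  [[-57, -76, 0], [0, 0, 69], 1],
])

```text
clock: 8.92
tool_pos: [0.4683, 0.1166, 0.2179]
orientation: [-180.0, 0.0, -60.2]
force: [-0.3, -1.2, 0.2]
opening: 0.0008
gripper_force: 0.0
```

```bash
python3 - <<'E'
from h import *
o=ctrl.get_obs();print(o["tool_pos"],o["orientation"],o["joint_pos"][5])
P=np.array([558,129])
g,y=kp(P,1.21,80,32);print(shift([*g,146],y))
E
```

```text
[0.46825343 0.11662824 0.21785741] [-1.79986402e+02  1.16157427e-02 -6.02151741e+01] -7.607857554090245
(array([ 1.7, -4.1, 71.9]), array([-0. ,  0. ,  0.1]))
```

Descend, and compute the arc waypoints.

>>> move_arm([
  [[1, -4, 25], [0, 0, 0], 1],
  [[1, -4, 50], [0, 0, 0], 1],
  [[1, -4, 68], [0, 0, 0], 1],
  [[1, -4, 73], [0, 0, 0], 1],
  [[1, -4, 73], [0, 0, 0], 1],
  [[1, -4, 73], [0, 0, 0], 1],
])

```text
clock: 9.42
tool_pos: [0.4732, 0.1173, 0.1459]
orientation: [-180.0, -0.0, -59.9]
force: [-0.9, 0.1, 0.2]
opening: 0.0007
gripper_force: 0.0
```

```bash
python3 - <<'E'
from h import *
o=ctrl.get_obs();print(o["tool_pos"],o["orientation"],o["force"])
P=np.array([558,129])
for a in np.linspace(1.21,.65,10):
    g,y=kp(P,a,80,15);print(round(a,2),*shift([*g,145],y,o))
E
```

```text
[0.47318829 0.11729232 0.14586217] [-1.79989936e+02 -2.26669476e-02 -5.98536528e+01] [-0.86960958  0.09045463  0.24162381]
1.21 [16.8  0.7  0.9] [-0.  -0.   0.5]
1.15 [21.8  1.5  0.9] [-0.  -0.  -3.1]
1.09 [26.8  2.   0.9] [-0.  -0.  -6.7]
1.02 [31.9  2.2  0.9] [ -0.   -0.  -10.2]
0.96 [37.   2.   0.9] [ -0.   -0.  -13.8]
0.9 [42.   1.6  0.9] [ -0.   -0.  -17.4]
0.84 [47.   0.9  0.9] [ -0.   -0.  -20.9]
0.77 [52.  -0.2  0.9] [ -0.   -0.  -24.5]
0.71 [56.8 -1.6  0.9] [ -0.  -0. -28.]
0.65 [61.6 -3.2  0.9] [ -0.   -0.  -31.6]
```

>>> move_arm([
  [[8, 0, 0], [0, 0, 0], 1],
  [[17, 1, 0], [0, 0, 0], 1],
  [[24, 2, 0], [0, 0, -5], 1],
  [[32, 2, 0], [0, 0, -10], 1],
  [[37, 2, 0], [0, 0, -14], 1],
  [[42, 2, 0], [0, 0, -17], 1],
  [[47, 1, 0], [0, 0, -21], 1],
  [[52, 0, 0], [0, 0, -25], 1],
  [[57, -2, 0], [0, 0, -28], 1],
  [[62, -3, 0], [0, 0, -32], 1],
])

```text
clock: 10.25
tool_pos: [0.5073, 0.0643, 0.1465]
orientation: [-179.9, -0.1, -27.8]
force: [-0.5, -0.1, 0.1]
opening: 0.0003
gripper_force: 0.3
```

```bash
python3 - <<'E'
from h import *
o=ctrl.get_obs();print(o["tool_pos"],o["orientation"],o["force"])
P=np.array([558,129])
for a in np.linspace(.6,.05,10):
    g,y=kp(P,a,80,15);print(round(a,2),*shift([*g,145],y,o))
E
```

```text
[0.50729404 0.06431082 0.14649316] [-1.79923250e+02 -5.27411614e-02 -2.77533874e+01] [-0.48572854 -0.12114165  0.09550139]
0.6 [ 3.1 -0.3  1.5] [-0.1 -0.1 -2.4]
0.54 [8.  0.3 1.5] [-0.1 -0.1 -5.9]
0.48 [13.   0.5  1.5] [-0.1 -0.1 -9.4]
0.42 [18.   0.5  1.5] [ -0.1  -0.1 -12.9]
0.36 [22.9  0.1  1.5] [ -0.1  -0.1 -16.4]
0.29 [27.8 -0.5  1.5] [ -0.1  -0.1 -19.9]
0.23 [32.7 -1.5  1.5] [ -0.1  -0.1 -23.4]
0.17 [37.5 -2.7  1.5] [ -0.1  -0.1 -26.9]
0.11 [42.3 -4.3  1.5] [ -0.1  -0.1 -30.4]
0.05 [46.9 -6.1  1.5] [ -0.1  -0.1 -33.9]
```

>>> move_arm([
  [[5, 0, 1], [0, 0, -4], 1],
  [[9, 0, 1], [0, 0, -7], 1],
  [[14, 0, 1], [0, 0, -10], 1],
  [[18, 0, 1], [0, 0, -13], 1],
  [[23, 0, 1], [0, 0, -17], 1],
  [[28, -1, 1], [0, 0, -20], 1],
  [[33, -2, 1], [0, 0, -23], 1],
  [[37, -3, 1], [0, 0, -27], 1],
  [[40, -4, 1], [0, 0, -30], 1],
  [[43, -5, 1], [0, 0, -34], 1],
])

```text
clock: 11.08
tool_pos: [0.5475, 0.0485, 0.1454]
orientation: [-180.0, -0.1, 6.2]
force: [-1.6, -1.0, 0.1]
opening: 0.0007
gripper_force: 0.2
```

```bash
python3 - <<'E'
from h import *
o=ctrl.get_obs();print(o["tool_pos"],o["orientation"],o["force"])
P=np.array([558,129])
for a in (.05,0,-.05):
    g,y=kp(P,a,80,15);print(round(a,2),*shift([*g,145],9,o))
E
```

```text
[0.54750839 0.04847125 0.14542268] [-1.79987207e+02 -6.67938819e-02  6.24034042e+00] [-1.59672671 -0.96929927  0.06515573]
0.05 [4.  1.1 0.4] [-0.  -0.1 -2.8]
0 [8.1 1.7 0.4] [-0.  -0.1 -2.8]
-0.05 [12.1  2.2  0.4] [-0.  -0.1 -2.8]
```

>>> move_arm([
  [[2, 0, 0], [0, 0, -1], 1],
  [[4, 0, 0], [0, 0, -2], 1],
  [[6, 0, 0], [0, 0, -3], 1],
  [[8, 0, 0], [0, 0, -3], 1],
  [[9, 0, 0], [0, 0, -3], 1],
  [[9, 0, 0], [0, 0, -3], 1],
])

```text
clock: 11.58
tool_pos: [0.5541, 0.0493, 0.1446]
orientation: [180.0, 0.2, 9.0]
force: [-8.3, -1.4, 5.6]
opening: 0.0004
gripper_force: 4.2
```

>>> move_arm([
  [[1, 0, 0], [0, 0, 0], 1],
  [[2, 0, 0], [0, 0, 0], 1],
  [[3, 0, 0], [0, 0, 0], 1],
  [[3, 0, 0], [0, 0, 0], 1],
  [[3, 0, 0], [0, 0, 0], 1],
])

```text
clock: 12.0
tool_pos: [0.5543, 0.0492, 0.1443]
orientation: [180.0, 0.5, 9.0]
force: [-17.8, 0.1, 12.2]
opening: 0.0004
gripper_force: 9.3
```

>>> move_arm([
  [[2, 0, 0], [0, 0, 0], 1],
  [[2, 0, 0], [0, 0, 0], 1],
  [[2, 0, 0], [0, 0, 0], 1],
  [[2, 0, 0], [0, 0, 0], 1],
])

```text
clock: 12.33
tool_pos: [0.5544, 0.0491, 0.144]
orientation: [180.0, 0.7, 9.0]
force: [-24.4, -0.2, 16.9]
opening: 0.0004
gripper_force: 12.5
```

>>> move_arm([
  [[-15, 0, 0], [0, 0, 0], 1],
  [[-45, 0, -10], [0, 0, 0], 1],
  [[-60, 0, -45], [0, 0, 0], 1],
  [[-75, 0, -80], [0, 0, 0], 1],
  [[-85, 0, -115], [0, 0, 0], 1],
  [[-85, 0, -140], [0, 0, 0], 1],
  [[-85, 0, -140], [0, 0, 0], 1],
  [[-85, 0, -140], [0, 0, 0], 1],
])

```text
clock: 13.0
tool_pos: [0.4779, 0.038, 0.2871]
orientation: [-179.9, -0.3, 9.1]
force: [-0.2, -0.2, -0.8]
opening: 0.0005
gripper_force: 0.0
```

```bash
python3 - <<'E'
from h import *
s=ctrl.snapshot("wrist");cv2.imwrite("pics/w5.png",s["color"])
print(shift([465.2,307.6,200],-20))
E
```

```text
(array([  30.6, -268.2,   85.7]), array([-0.1, -0.1, 29.1]))
```

View pics/w5.png

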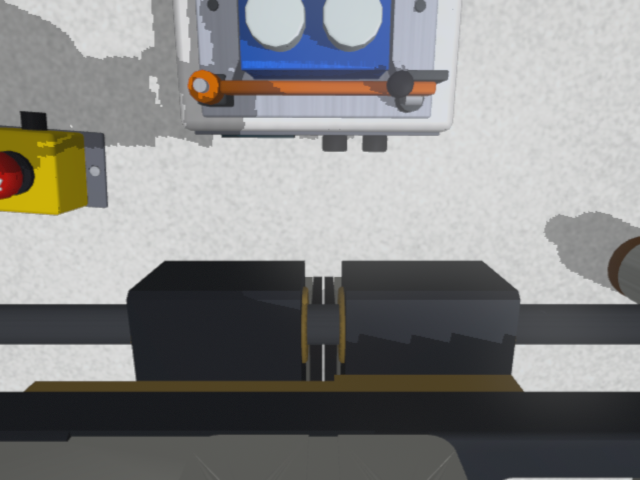

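The keeper lies straight across the mouth, knob at (400,83), so it is shut in its catch. Next is the button release.

>>> move_arm([
  [[4, -30, 0], [0, 0, 4], 0],
  [[8, -60, 0], [0, 0, 8], 0],
  [[12, -90, 0], [0, 0, 12], 0],
  [[16, -125, 0], [0, 0, 16], 0],
  [[20, -160, 0], [0, 0, 20], 0],
  [[24, -195, 20], [0, 0, 24], 0],
  [[28, -230, 40], [0, 0, 29], 0],
  [[31, -260, 65], [0, 0, 29], 0],
  [[31, -268, 86], [0, 0, 29], 0],
  [[31, -268, 86], [0, 0, 29], 0],
])

```text
clock: 13.88
tool_pos: [0.4625, 0.3073, 0.1923]
orientation: [179.5, 0.2, -19.8]
force: [-0.8, -0.7, -1.0]
opening: 0.0618
gripper_force: 0.0
```

>>> move_arm([
  [[0, 0, 0], [0, 0, 0], 0],
  [[0, 0, 0], [0, 0, 0], 0],
  [[0, 0, 0], [0, 0, 0], 0],
])

```text
clock: 14.13
tool_pos: [0.4656, 0.3068, 0.1997]
orientation: [-179.9, -0.0, -19.9]
force: [0.4, -0.0, 0.5]
opening: 0.0815
gripper_force: 0.0
```

```bash
python3 - <<'E'
from h import *
o=ctrl.get_obs();print(o["tool_pos"],o["orientation"],o["opening"])
print(shift([465.2,307.6,86],-20,o))
E
```

```text
[0.46556242 0.30675128 0.19973817] [-1.79917662e+02 -4.64244620e-02 -1.99195610e+01] 0.08149318383349312
(array([ -0.7,  -0.5, 113.7]), array([-0.1, -0. ,  0.1]))
```

>>> move_arm([
  [[-1, 0, 35], [0, 0, 0], 0],
  [[-1, 0, 70], [0, 0, 0], 0],
  [[-1, 0, 95], [0, 0, 0], 0],
  [[-1, 0, 110], [0, 0, 0], 0],
  [[-1, 0, 114], [0, 0, 0], 0],
  [[-1, 0, 114], [0, 0, 0], 0],
  [[-1, 0, 114], [0, 0, 0], 0],
])

```text
clock: 14.72
tool_pos: [0.4649, 0.3078, 0.0861]
orientation: [-179.9, -0.1, -19.9]
force: [0.9, -0.0, -0.0]
opening: 0.0878
gripper_force: 0.0
```

>>> move_arm([
  [[0, 0, 0], [0, 0, 0], 1],
  [[0, 0, 0], [0, 0, 0], 1],
  [[0, 0, 0], [0, 0, 0], 1],
  [[0, 0, 0], [0, 0, 0], 1],
  [[0, 0, 0], [0, 0, 0], 1],
  [[0, 0, 0], [0, 0, 0], 1],
  [[0, 0, 0], [0, 0, 0], 1],
  [[0, 0, 0], [0, 0, 0], 1],
  [[0, 0, 0], [0, 0, 0], 1],
  [[0, 0, 0], [0, 0, 0], 1],
])

```text
clock: 15.55
tool_pos: [0.464, 0.3077, 0.0846]
orientation: [-180.0, -0.0, -19.9]
force: [-0.3, 0.8, -0.2]
opening: 0.0384
gripper_force: 30.0
```

Gripped (38 mm, 30 N). Turn clockwise 46°.

>>> move_arm([
  [[0, 0, 0], [0, 0, 6], 1],
  [[0, 0, 0], [0, 0, 12], 1],
  [[0, 0, 0], [0, 0, 18], 1],
  [[0, 0, 0], [0, 0, 24], 1],
  [[0, 0, 0], [0, 0, 30], 1],
  [[0, 0, 0], [0, 0, 36], 1],
  [[0, 0, 0], [0, 0, 42], 1],
  [[0, 0, 0], [0, 0, 46], 1],
  [[0, 0, 0], [0, 0, 46], 1],
  [[0, 0, 0], [0, 0, 46], 1],
])

```text
clock: 16.38
tool_pos: [0.4649, 0.3087, 0.0858]
orientation: [-179.8, 0.1, -65.9]
force: [-0.9, 1.8, 6.8]
opening: 0.0387
gripper_force: 30.0
```

>>> move_arm([
  [[0, 0, 0], [0, 0, 0], 0],
  [[0, 0, 0], [0, 0, 0], 0],
  [[0, 0, 0], [0, 0, 0], 0],
  [[0, 0, 0], [0, 0, 0], 0],
  [[0, 0, 0], [0, 0, 0], 0],
  [[0, 0, 0], [0, 0, 0], 0],
  [[0, 0, 0], [0, 0, 0], 0],
  [[0, 0, 0], [0, 0, 0], 0],
  [[0, 0, 0], [0, 0, 0], 0],
])

```text
clock: 17.13
tool_pos: [0.4639, 0.3075, 0.0845]
orientation: [180.0, -0.0, -65.9]
force: [-0.1, -0.1, -0.3]
opening: 0.0868
gripper_force: 0.0
```

>>> move_arm([
  [[0, 0, -35], [0, 0, 0], 0],
  [[0, 0, -70], [0, 0, 0], 0],
  [[0, 0, -105], [0, 0, 0], 0],
  [[-35, 0, -140], [0, 0, -7], 0],
  [[-70, 0, -175], [0, 0, -14], 0],
  [[-70, 0, -200], [0, 0, -21], 0],
  [[-70, 0, -200], [0, 0, -28], 0],
  [[-70, 0, -200], [0, 0, -35], 0],
  [[-70, 0, -200], [0, 0, -35], 0],
])

```text
clock: 17.88
tool_pos: [0.435, 0.3718, 0.2852]
orientation: [-179.9, 0.0, -30.5]
force: [0.4, -0.6, 0.6]
opening: 0.0873
gripper_force: 0.0
```

```bash
python3 - <<'E'
from h import *
s=ctrl.snapshot("wrist");cv2.imwrite("pics/w6.png",s["color"]);h=cv2.cvtColor(s["color"],cv2.COLOR_BGR2HSV)
m=(((h[...,0]<6)|(h[...,0]>172))&(h[...,1]>130)).astype(np.uint8);m[250:]=0
c=max(cv2.findContours(m,0,2)[0],key=cv2.contourArea)
(x,y),r=cv2.minEnclosingCircle(c);print(x,y,r)
T=s["cam_to_world"];K=s["camera_matrix"]
for z in(.0945,.087):
  p=ray(s,(x,y),z);print(p*1000, r*np.linalg.norm(p[0]-T[:3,3])/K[0,0]*1000)
print(bt())
t=ctrl.snapshot("top")["color"][130:330,160:380];cv2.imwrite("pics/both.png",np.hstack([cv2.resize(s["color"],(400,300)),cv2.resize(t,(400,300))]))
E
```

```text
376.4447021484375 136.22596740722656 24.661348342895508
[[465.45421874 307.72760639  94.5       ]] 19.29619818166434
[[464.86889292 307.02356255  87.        ]] 19.734502959343924
[[466.25855791 306.39834777  86.        ]
 [464.08575101 303.33335546  86.        ]]
```

View pics/both.png

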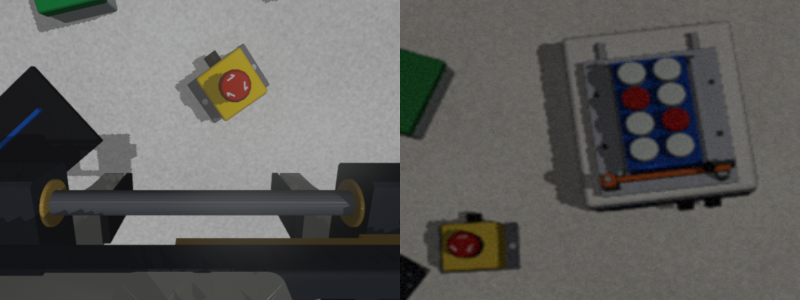

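The 6.8 N upward push while turning, and the side view matching the button's original position, show it sprang back up. The keeper and rack are in place.

```bash
python3 -c "
from plant import ctrl
print(ctrl.close_job())"
```

```text
the job is handed in; nothing more can be done
None
```

I finished the sequence and handed the job in at about 18 s on the clock: stop latched, rack home, keeper shut in its catch, button turned and back up, gripper clear; the hand-in returned no verdict.

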